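# Hold the sprung lid of the specimen box just below its balance point

### The arm

A 7-joint arm with a two-finger parallel gripper is mounted at the origin on the work surface. World frame = base frame: x ahead of the robot, y to its left, z up, the work surface at z = 0. Lengths are in m, angles in rad, forces in N, time in s.
With the tool pointing down it reaches from about 0.4 to 0.925 m from the base axis. Payload 4.1 kg.
Tool frame: the origin (TCP) lies midway between the tips of the shut fingers; the grasp point (between the pads) lies 19 mm behind it; z points along the fingers, y is the line along which they close (so a half turn about z gives the same grasp; the last joint's range is limited). The gripper opens to 85 mm and grips with 20 to 120 N. Pads are 22 mm wide; open, the fingers measure 114 mm over their backs; the gripper's body (76 mm by 85 mm) begins 54 mm behind the grasp point. The pads swing forward as they close: fully open they stand 13 mm farther back than shut.
Start: joints at [-1.213, 0.398, 0.045, 1.537, -0.019, 1.207, -0.051], TCP at [0.287, 0.583, 0.231] pointing down, gripper open.
Joint ranges: [-2.82, 2.82], [-0.49, 2.23], [-1.37, 1.46], [0, 2.46], [-1.36, 4.5], [0.23, 2], [-2.94, 2.94]. Speed limits (rad/s): [2.57, 2.57, 3.14, 3.14, 3.14, 3.14, 3.14].

### API

Orientations are given as a rotation vector (axis times angle).
In Python, from rig import manip gives the robot as it stands. The module is installed in compiled form; this text tells all that it offers.
- The arm moves only by the tool play_rows, never from a script. Its argument "rows" is a list that holds one entry, the list of rows, each a list of 6 numbers: the shift along the tool's x, y, z in units of 100 mm (1.0 is 100 mm), then the turn, a rotation vector about the tool's x, y, z in units of 2 pi rad (1.0 is 2 pi rad). A call has 1 to 10 rows; each row shifts and turns the commanded pose from where the row before left it, along the tool's axes as they then stand; what a row does not reach is not made up. A row lasts 1/12 s, in which the tool goes at most 41.7 mm and 7.16 degrees, less where a joint would pass 70% of its speed; a pose out of reach is approached as far as the arm can. A call with a number of a shift or a turn outside -1 to 1 is refused whole. A call with a gripper value outside its range is refused whole. "hand" is the opening, from -1 (shut) to 1 (fully open), set as the call begins (left out, the last holds). The fingers move at their own pace and stop on an object; "grip_force" is the grip in N (left out, the last holds). Time passes only in rows, so rows that do not move let the fingers close. It gives the time, the measured TCP pose, the force, the opening and the grip force at its end, in the units of the state.
- manip.get_state(): the state, without advancing time (a new reading comes with each control period).
- manip.get_image(name): name is "scene" or "top"; returns the picture (400x640x3 uint8, red, green, blue); there is no depth.
- manip.camera_params(name): a dict with "K" (3x3 intrinsics, pixels), "k1" (the pictures are not rectified: a ray, as slopes to the right and down, at radius r is drawn at 1 + k1 r^2 times it, then the intrinsics apply), "extrinsics" (4x4, takes a point from camera to world coordinates). Camera axes: x right, y down, z forward; pixel columns grow to the right and rows downward; lengths in m; the calibration is good to about 2 mm. A picture is of the moment at which its call begins. camera_params takes no time and is no camera call.
- manip.hand_in(): hands the job in; it is judged then, once.
Trained networks look in the newest picture that a camera, given by its name, has taken for a name from the list of things; names that differ only in an ending like _2 or _b are one class to them, and where a whole thing is asked for, a point or a joint stands for the part that bears it (a point fixed in the world has none). Each returns a list of dicts, best first, with "confidence" (0 to 1); they miss things now and then, are a little off and sometimes report something else, mostly with a low value. They report only what shows in the picture. A call takes as long as a camera call.
- manip.silhouettes(label, camera): "pixels" (400x640 bool, what is visible of it) and "box" ([left, top, right, bottom] in pixels, round what is visible of it).
The state is a dict: "time_s": time; "joint_positions": joint angles; "qvel": joint speeds; "effort": joint torques, N m; "position": TCP position; "ee_rot": TCP orientation; "wrist_force": force on the tool from outside, world axes, zero at the start; "torque": the same for the moment, N m; "width": finger opening in m; "grip_force": force on a finger pad.
Only numpy, scipy, OpenCV 4.12 (cv2) and the standard library are available. Lean on these libraries where they do the work, as an engineer would, in place of code of your own. Each camera call takes 0.05 s, during which the arm holds its last target. There are 200 camera calls.

### The job

On the specimen box, swing the small red-knobbed hold-down lever all the way up and leave it up; then raise the blue sprung lid, which has a black grip bar in front, past its balance point (its orange pointer clearly beyond the red mark on the quadrant, but not flung fully open) and bring it back down until the pointer is in the green band just below the mark. Finish while holding the lid still there with the gripper - do not let go - and leave the other things on the bench where they are.

Things in the scene. Friction and masses are not known exactly. Their poses are not given: they have to be found in the camera images.
- box: White fixed box, 200 deep (its x) x 300 wide (its y) x 100 mm high, specimen tins inside. Origin: centre of its underside; z up; its -x side, the front, faces roughly the robot (yaw within 0.3 rad). The lid is hinged along its far (+x) rim. The aluminium head that carries the lever is at its left front corner (box x -126 to -100, y 141 to 191, up to z 126 mm).
- balance_mark (a point): Red mark (30 x 13 x 6 mm) on the quadrant at lid angle 0.90 rad, the balance point. The quadrant is a black arc beside the lid's right (-y) edge, radius 135 mm about the hinge line, 10 mm thick, up to 245 mm above the bench; its green band spans 0.60 to 0.80 rad. An orange pointer fixed to the lid runs along inside the arc.
- lid (a joint): Lid angle, rad: 0 shut (level), grows as the front rises, stop at 1.55. Lid of 1.1 kg, mostly carried by a spring: below 0.90 rad (balance) it falls shut by itself, above it springs open by itself. It takes at most about 2 N at the grip bar either way, hardly any near the balance. It does not stay by itself.
- lid_handle (a point): Centre of the lid's black grip bar: round, 14 mm in diameter, 40 mm long along the box's y, on a 12 mm wide stem 40 mm ahead of the lid's front edge; 104 mm above the bench with the lid shut, 245 mm from the hinge line in the lid's plane. Its ends are free: pinched end to end it turns between the fingers as the lid rises, the tool still pointing down.
- lid_hinge (a point): Middle of the lid's hinge line, which runs along the box's y, at box x +100, z 104 mm. The lid is 8 mm thick and 300 mm wide, a blue frame with a clear window.
- lever (a joint): Hold-down lever angle, rad: 0 down (its steel foot lies over the lid's front rim and holds the lid), grows as the knob is swung up and outwards to the left; stop at 1.4 (all the way up). It stays where it is left (friction: about 2 N at the knob).
- lever_knob (a point): Mid-grip of the lever's red knob: a round bar 14 mm in diameter, 46 mm long, along the box's x, jutting forward of the lever's steel bar, which is 28 mm behind (+x of) this point. 80 mm from the pivot: at joint 0, 77 mm to its right (-y) and 20 mm above it. Pinched across the box's y it turns between the fingers as the lever swings, the tool still pointing down.
- lever_pivot (a point): Point on the lever's pivot axis, level with lever_knob along that axis; the axis runs along the box's x, 118 mm above the bench.
- jar: Bystander: white lidded jar, 90 mm in diameter, 120 high; origin under its centre.
- bowl: Bystander: steel bowl, 170 mm in diameter, 75 high; origin under its centre.
- mortar: Bystander: white ceramic mortar, 110 mm in diameter, 60 high; origin under its centre.
- tin: Bystander: closed aluminium tin, 70 mm in diameter, 50 high; origin under its centre.
- weight: Bystander: brass cylinder weight, 50 mm in diameter, 50 high; origin under its centre.

How it is judged:
On the way, in this order (a step that is already met when the one before it is completed fails the run):
1. the lever is swung up (beyond 1.15 rad) with the lid still shut (value of joint lever above 1.15 rad and value of joint lid below 0.1 rad), for 0.2 s.
2. the lid is raised past its balance point (beyond 1.0 rad) (value of joint lid above 1 rad), for 0.1 s.
At the end, for the whole second after the job is handed in: The gripper's fingers hold the lid (contact over 0.1 N) at rest (under 0.08 rad/s) between 0.58 and 0.83 rad, the green band just below the balance point; nothing else props it, the lever is still up (over 1.1 rad), untouched by the fingers, and the bystanders are within 30 mm of where they stood (value of joint lever above 1.1 rad and value of joint lid between 0.58 and 0.83 rad and velocity of joint lid between -0.08 and 0.08 rad/s and contact force between the fingers and lid above 0.1 N and contact force between the fingers and lever below 0.1 N and contact force between each of jar, bowl, mortar, tin, weight and lid below 0.05 N and distance of each of jar, bowl, mortar, tin, weight from where it was at the start of the episode below 0.03 m); the arm keeps its last pose, push and grip.
It fails at once if a bystander (jar, bowl, mortar, tin or weight) is moved more than 30 mm (distance of any of jar, bowl, mortar, tin, weight from where it was at the start of the episode above 0.03 m).
It fails at once if the lid is raised more than 0.15 rad while the lever is not yet up (below 0.9 rad) (value of joint lid above 0.15 rad and value of joint lever below 0.9 rad).
It fails at once if the lid flies fully open (beyond 1.42 rad) (value of joint lid above 1.42 rad).
It also fails if it takes over 51 s, if anything falls off the work surface, if the arm or the gripper's body presses on something with over 40 N, if the wrist force passes 120 N, or if a joint passes its speed limit or range.

## Working session

There is one attempt and no reset: what is moved stays moved. The work goes in short steps, Python scripts to look and compute and a tool call to move; the robot and the scene stay as the last step left them, time stands still between calls to the robot, and variables do not carry over. Pictures are saved under pics/ and viewed, at most 10 in all, crops included, and the job is handed in when it is done.

Besides the shell and the picture viewer there is one more tool, called after ">>>" by a JSON object that holds its "method" and its "body", one argument or row to a line. play_rows: Moves the arm, as the interface text tells. Its arguments: {"type":"object","properties":{"rows":{"type":"array"},"hand":{"type":"number"},"grip_force":{"type":"number"}},"required":["rows"]}

```bash
mkdir -p pics; python3 - <<'E'
from rig import manip
import cv2,numpy as np
np.set_printoptions(precision=4,suppress=True)
for c in("scene","top"):
    im=manip.get_image(c); cv2.imwrite(f"pics/{c}0.png",im[:,:,::-1])
    p=manip.camera_params(c); print(c,p["K"],p["k1"],p["extrinsics"])
    for l in("box","lid","lid_handle","lever_knob","lever","balance_mark","jar","bowl","mortar","tin","weight"):
        for d in manip.silhouettes(l,c)[:2]:
            ys,xs=np.nonzero(d["pixels"]); print(c,l,round(d["confidence"],2),d["box"],len(xs),xs.mean().round(1),ys.mean().round(1))
print(manip.get_state())
E
```

```text
scene [[484.7695   0.     320.8835]
 [  0.     484.7695 201.9898]
 [  0.       0.       1.    ]] -0.07128439732759717 [[ 0.8551  0.4432 -0.269   0.9513]
 [ 0.5183 -0.7205  0.4606 -0.6808]
 [ 0.0104 -0.5333 -0.8459  1.4116]
 [ 0.      0.      0.      1.    ]]
scene box 0.79 [285.7, 169.2, 402.3, 304.6] 7591 341.7 237.8
scene box 0.58 [317.6, 169.6, 340.0, 177.8] 100 326.1 174.6
scene lid 0.74 [288.4, 187.0, 396.7, 284.0] 5468 343.2 231.8
scene lid_handle 0.61 [289.3, 187.0, 397.5, 282.6] 5500 342.2 231.8
scene lever_knob 0.64 [317.1, 170.8, 348.6, 180.8] 134 331.3 175.6
scene lever 0.53 [317.2, 166.3, 350.0, 185.4] 200 332.6 175.6
scene balance_mark 0.81 [289.6, 168.4, 405.5, 302.2] 7568 341.6 237.7
scene jar 0.63 [330.5, 83.4, 353.5, 121.1] 766 343.1 102.8
scene bowl 0.72 [373.6, 101.7, 419.9, 144.2] 1452 395.1 121.5
scene mortar 0.87 [236.7, 340.9, 274.0, 377.1] 1261 252.1 355.1
scene tin 0.55 [201.7, 324.7, 225.6, 355.4] 558 213.7 339.0
scene weight 0.59 [166.2, 300.3, 186.8, 315.8] 320 178.1 309.2
top [[428.6864   0.     319.1255]
 [  0.     428.6864 197.4741]
 [  0.       0.     
[... 963 characters left out ...]
84.7
top mortar 0.3 [447.7, 257.5, 466.9, 267.4] 223 454.8 261.5
top tin 0.89 [448.4, 212.1, 471.4, 231.2] 318 457.7 221.9
top weight 0.66 [448.7, 255.5, 466.5, 271.1] 201 454.8 261.5
{'time_s': 1.2, 'joint_positions': array([-1.213 ,  0.3984,  0.0451,  1.5366, -0.0187,  1.2069, -0.0507]), 'qvel': array([-0.0003, -0.0002, -0.0004,  0.0019,  0.0002, -0.0006, -0.0015]), 'effort': array([ -0.0008, -47.5004,   1.3624, -25.4524,   0.0114,   0.0006,
        -0.    ]), 'position': array([0.2867, 0.5834, 0.2314]), 'ee_rot': array([0.7112, 3.06  , 0.0002]), 'wrist_force': array([-0.4619, -0.3288, -0.1832]), 'torque': array([-0.0052, -0.0267,  0.035 ]), 'grip_force': 0.0, 'width': 0.08525626800461648}
```

```bash
python3 - <<'E'
import cv2,numpy as np
a=cv2.imread("pics/scene0.png")[140:320,260:430]; b=cv2.imread("pics/top0.png")[120:235,255:400]
cv2.imwrite("pics/ca.png",cv2.resize(a,None,fx=3.3,fy=3.3,interpolation=2)); cv2.imwrite("pics/cb.png",cv2.resize(b,None,fx=5,fy=5,interpolation=2))
E
```

```text
(no output)
```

View pics/ca.png

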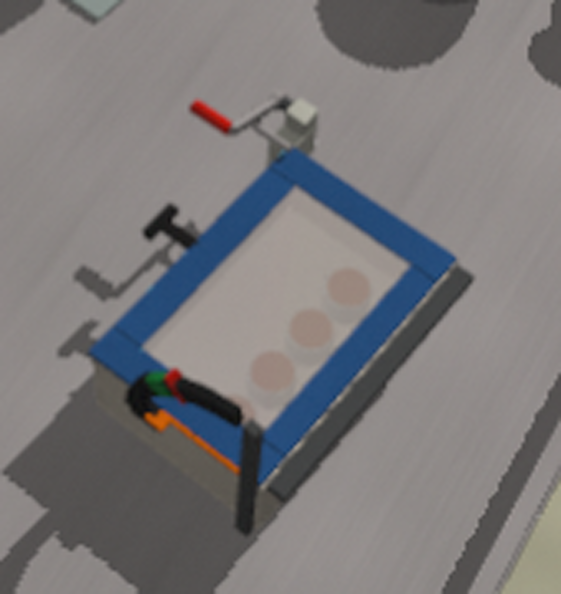

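View pics/cb.png

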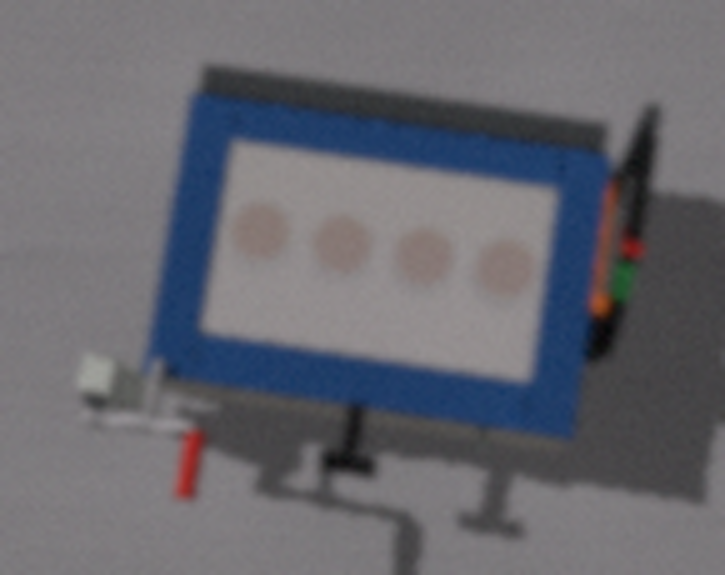

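View pics/top0.png

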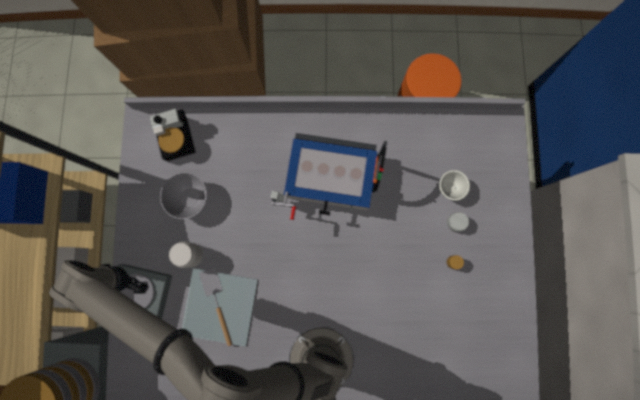

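The lever knob is red (top view about (291,213)), the grip bar black (about (325,212)), and the lid is shut with its pointer at the right. The box is turned slightly clockwise. The bystanders are well off to the sides. Next I fit the box pose from the pixel points.

```bash
cat > h.py <<'E'
from rig import manip
import numpy as np
from scipy.optimize import least_squares
np.set_printoptions(precision=4,suppress=True)
P={c:manip.camera_params(c) for c in("scene","top")}
def proj(X,c):
    p=P[c];E=p["extrinsics"];q=(np.atleast_2d(X)-E[:3,3])@E[:3,:3]
    s=q[:,:2]/q[:,2:];s=s*(1+p["k1"]*(s**2).sum(1,keepdims=True))
    return s@p["K"][:2,:2].T+p["K"][:2,2]
def tri(uvs):
    f=lambda X:np.concatenate([proj(X,c)[0]-uv for c,uv in uvs.items()])
    r=least_squares(f,[.55,0,.1]);return r.x,r.fun
def world(b,pose):
    x,y,a=pose;R=np.array([[np.cos(a),-np.sin(a),0],[np.sin(a),np.cos(a),0],[0,0,1]])
    return np.atleast_2d(b)@R.T+[x,y,0]
E
cat > fit.py <<'E'
from h import *
T=lambda u,v:np.array([(u+.5)/5-.5+255,(v+.5)/5-.5+120])
S=lambda u,v:np.array([(u+.5)/3.3-.5+260,(v+.5)/3.3-.5+140])
B=[(-.105,-.15,.108),(.1,.15,.108),(.1,-.15,.108),(-.145,0,.104)]
t=[T(575,437),T(193,95),T(608,153),T(350,462)]
B2=[(-.105,.15,.108),(-.105,-.15,.108),(.1,.15,.108),(.1,-.15,.108),(-.145,0,.104)]
s=[S(290,152),S(93,350),S(455,262),S(262,485),S(162,222)]
f=lambda p:np.concatenate([(proj(world(B,p),"top")-t).ravel(),(proj(world(B2,p),"scene")-s).ravel()])
r=least_squares(f,[.55,0,-.1]);print(r.x,"\n",r.fun.reshape(-1,2))
tip,e1=tri({"top":T(186,495),"scene":S(196,105)});base,e2=tri({"top":T(196,434),"scene":S(231,129)});hd,e3=tri({"top":T(350,462),"scene":S(162,222)})
x,y,a=r.x
for n,q,e in(("tip",tip,e1),("base",base,e2),("handle",hd,e3)):
    print(n,q,"box",world(q-[x,y,0],(0,0,-a)),e)
print("handle model",world((-.145,0,.104),r.x))
E
python3 fit.py
```

```text
[ 0.6549 -0.0281 -0.1479] 
 [[-0.3423  0.1765]
 [-0.3834 -1.395 ]
 [ 1.0733 -0.4669]
 [-0.3438  0.1264]
 [-0.1561 -2.3679]
 [-1.9501  0.6542]
 [ 1.4659 -0.7941]
 [ 0.1465  0.7888]
 [-0.5616  0.3211]]
tip [0.4846 0.1015 0.1499] box [[-0.1875  0.103   0.1499]] [-0.1541 -0.1829 -0.2259  0.0462]
base [0.5266 0.0962 0.1469] box [[-0.1452  0.104   0.1469]] [-0.3078 -0.3689 -0.4469  0.0948]
handle [ 0.5125 -0.007   0.1069] box [[-0.1439 -0.0002  0.1069]] [-0.2438 -0.2837 -0.3388  0.0642]
handle model [[ 0.5114 -0.0067  0.104 ]]
```

```bash
cat >> fit.py <<'E'
import cv2
uv={}
for c,w in(("top",(278,300,200,225)),("scene",(310,345,160,190))):
    im=cv2.imread(f"pics/{c}0.png").astype(float);b,g,rr=im[...,0],im[...,1],im[...,2]
    m=np.clip(rr-np.maximum(b,g)-15,0,None);k=np.zeros_like(m);k[w[2]:w[3],w[0]:w[1]]=1;m*=k
    Y,X=np.mgrid[:400,:640];uv[c]=np.array([(m*X).sum(),(m*Y).sum()])/m.sum()
q,e=tri(uv);print(uv,"knob",q,"box",world(q-[x,y,0],(0,0,-a)),e)
for py in(.166,.18):
    print(py,proj(world((-.166,py-.077,.138),r.x),"top"),proj(world((-.166,py-.077,.138),r.x),"scene"))
E
python3 fit.py | tail -4
```

```text
handle model [[ 0.5114 -0.0067  0.104 ]]
{'top': array([292.3355, 212.277 ]), 'scene': array([323.77  , 174.5206])} knob [0.5048 0.0992 0.151 ] box [[-0.1672  0.1038  0.151 ]] [ 0.0605  0.0722  0.0884 -0.0184]
0.166 [[297.0796 213.1078]] [[321.1386 179.9337]]
0.18 [[292.9718 212.472 ]] [[323.9229 177.1942]]
```

```bash
cat >> h.py <<'E'
from scipy.spatial.transform import Rotation as Ro
def plan(pts,yaw=-.1479):
    "shifts in tool axes (100 mm) after turning to box yaw; world points in order"
    s=manip.get_state();R=Ro.from_rotvec(s["ee_rot"])
    best=None
    for k in(0,np.pi):
        T=Ro.from_euler("z",yaw+k)*Ro.from_euler("x",np.pi)
        d=(R.inv()*T).as_rotvec()
        if best is None or np.linalg.norm(d)<np.linalg.norm(best[1]):best=(T,d)
    print("t",s["time_s"],"pos",s["position"],"F",s["wrist_force"],"w",s["width"],"turn units",best[1]/2/np.pi)
    p=s["position"]
    for q in pts:
        print(np.array(q),"shift",best[0].inv().apply(np.array(q)-p)*10);p=np.array(q)
    print("now-axes shift to first",R.inv().apply(np.array(pts[0])-s["position"])*10, "tool x in world",R.as_matrix()[:,0])
E
python3 - <<'E'
from h import *
plan([(.505,.099,.231),(.505,.099,.128)])
for c,uv,z in(("jar",(185,254),.06),("bowl",(183,195),.04),("mortar",(454,185),.03),("tin",(457,222),.025)):
    r=least_squares(lambda X:proj([X[0],X[1],z],"top")[0]-uv,[.5,0]);print(c,r.x)
E
```

```text
t 1.2 pos [0.2867 0.5834 0.2314] F [-0.4619 -0.3288 -0.1832] w 0.08525626800461648 turn units [ 0.      0.     -0.0491]
[0.505 0.099 0.231] shift [-2.8732 -4.4694  0.0035]
[0.505 0.099 0.128] shift [ 0.   -0.    1.03]
now-axes shift to first [-4.0956 -3.3848  0.0032] tool x in world [-0.8975  0.441  -0.    ]
jar [0.3642 0.4848]
bowl [0.5781 0.5095]
mortar [ 0.6217 -0.4802]
tin [ 0.4866 -0.4876]
```

>>> {"method": "play_rows", "body": {
  "rows": [
    [[0,0,0,0,0,-0.0165],[0,0,0,0,0,-0.0165],[0,0,0,0,0,-0.016],[-0.19,-0.29,0,0,0,0],[-0.19,-0.29,0,0,0,0],[-0.19,-0.29,0,0,0,0],[-0.19,-0.29,0,0,0,0],[-0.19,-0.29,0,0,0,0],[-0.19,-0.29,0,0,0,0],[-0.19,-0.29,0,0,0,0]]
  ],
  "hand": 1,
  "grip_force": 30
}}

```text
time_s: 2.03
position: [0.3886, 0.3613, 0.2316]
ee_rot: [0.233, 3.133, 0.001]
wrist_force: [0.4, 0.5, 0.7]
width: 0.0857
grip_force: 0.0
```

>>> {"method": "play_rows", "body": {
  "rows": [
    [[-0.19,-0.29,0,0,0,0],[-0.19,-0.29,0,0,0,0],[-0.19,-0.29,0,0,0,0],[-0.19,-0.29,0,0,0,0],[-0.19,-0.29,0,0,0,0],[-0.19,-0.29,0,0,0,0],[-0.19,-0.29,0,0,0,0],[-0.19,-0.29,0,0,0,0],[0,0,0,0,0,0],[0,0,0,0,0,0]]
  ]
}}

```text
time_s: 2.87
position: [0.5047, 0.1086, 0.2315]
ee_rot: [0.242, 3.132, -0.0]
wrist_force: [0.6, 0.8, 0.6]
width: 0.0853
grip_force: 0.0
```

```bash
python3 - <<'E'
from h import *
plan([(.505,.099,.231),(.505,.099,.128)])
E
```

```text
t 2.8667 pos [0.5047 0.1086 0.2315] F [0.5786 0.7751 0.5686] w 0.0853454927584059 turn units [-0.      0.0001 -0.001 ]
[0.505 0.099 0.231] shift [-0.0167 -0.0944  0.0052]
[0.505 0.099 0.128] shift [ 0.   -0.    1.03]
now-axes shift to first [-0.0173 -0.0943  0.0052] tool x in world [-0.9881  0.1536 -0.0006]
```

>>> {"method": "play_rows", "body": {
  "rows": [
    [[-0.02,-0.1,0,0,0,0],[0,0,0.25,0,0,0],[0,0,0.25,0,0,0],[0,0,0.25,0,0,0],[0,0,0.2,0,0,0],[0,0,0.1,0,0,0],[0,0,0,0,0,0]]
  ]
}}

```text
time_s: 3.45
position: [0.5023, 0.1013, 0.1242]
ee_rot: [-0.23, -3.129, 0.002]
wrist_force: [-1.1, -0.1, -0.6]
width: 0.0853
grip_force: 0.0
```

```bash
python3 - <<'E'
from h import *
import cv2
im=manip.get_image("scene")[120:300,230:420];cv2.imwrite("pics/g1.png",cv2.resize(im[:,:,::-1],None,fx=3.2,fy=3.2,interpolation=2))
plan([(.505,.099,.128)])
E
```

```text
t 3.5 pos [0.5037 0.1014 0.1258] F [-0.5954  0.0135  0.0572] w 0.08562481843066135 turn units [-0.0001 -0.0003  0.0001]
[0.505 0.099 0.128] shift [-0.0161 -0.0217 -0.0224]
now-axes shift to first [-0.0161 -0.0217 -0.0224] tool x in world [-0.9892  0.1466  0.0018]
```

View pics/g1.png

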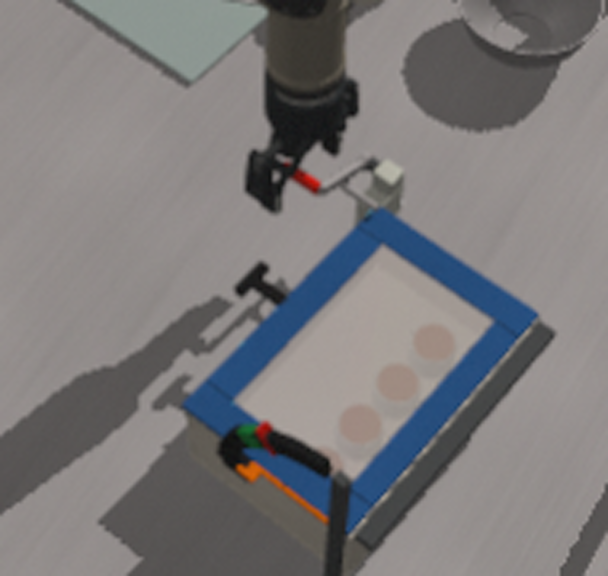

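The red knob (about (305,178) in the crop) lies between the open fingers, so I close on it.

>>> {"method": "play_rows", "body": {
  "rows": [
    [[0,0,0,0,0,0],[0,0,0,0,0,0],[0,0,0,0,0,0],[0,0,0,0,0,0],[0,0,0,0,0,0],[0,0,0,0,0,0],[0,0,0,0,0,0],[0,0,0,0,0,0]]
  ],
  "hand": -1,
  "grip_force": 25
}}

```text
time_s: 4.17
position: [0.5041, 0.0974, 0.1266]
ee_rot: [-0.236, -3.132, 0.006]
wrist_force: [-1.0, -6.0, 2.6]
width: 0.0129
grip_force: 25.5
```

```bash
python3 - <<'E'
from h import *
import cv2
for c,sl in(("scene",np.s_[120:300,230:420]),):
    im=manip.get_image(c)[150:220,270:380];cv2.imwrite("pics/g2.png",cv2.resize(im[:,:,::-1],None,fx=5,fy=5,interpolation=2))
plan([(.505,.099,.128)])
E
```

```text
t 4.2167 pos [0.5042 0.0974 0.1266] F [-1.8703 -5.7753  3.94  ] w 0.013427711326188628 turn units [-0.0006 -0.0001 -0.0004]
[0.505 0.099 0.128] shift [-0.0059  0.0171 -0.0143]
now-axes shift to first [-0.0059  0.0171 -0.0143] tool x in world [-0.9887  0.1499  0.0006]
```

View pics/g2.png

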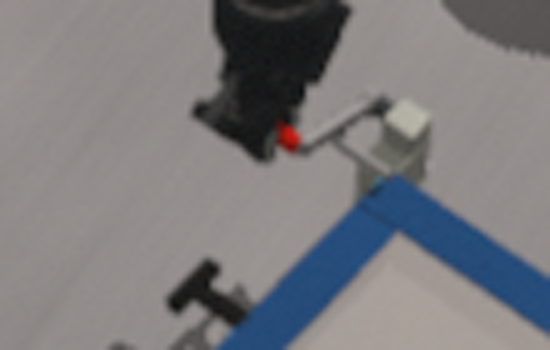

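The knob is pinched (width 13.4 mm). Now I swing it along the arc: +tool y is left, -tool z is up.

>>> {"method": "play_rows", "body": {
  "rows": [
    [[0,0.02,-0.055,0,0,0],[0,0.023,-0.055,0,0,0],[0,0.03,-0.052,0,0,0],[0,0.03,-0.052,0,0,0],[0,0.037,-0.047,0,0,0],[0,0.037,-0.047,0,0,0],[0,0.043,-0.04,0,0,0],[0,0.043,-0.04,0,0,0]]
  ]
}}

```text
time_s: 4.88
position: [0.5081, 0.1235, 0.1651]
ee_rot: [-0.236, -3.132, 0.007]
wrist_force: [0.4, -4.6, -1.0]
width: 0.0131
grip_force: 24.5
```

>>> {"method": "play_rows", "body": {
  "rows": [
    [[0,0.05,-0.033,0,0,0],[0,0.05,-0.033,0,0,0],[0,0.054,-0.026,0,0,0],[0,0.054,-0.026,0,0,0],[0,0.057,-0.018,0,0,0],[0,0.057,-0.018,0,0,0],[0,0.059,-0.008,0,0,0],[0,0.059,-0.008,0,0,0]]
  ]
}}

```text
time_s: 5.55
position: [0.515, 0.1677, 0.183]
ee_rot: [-0.236, -3.132, 0.005]
wrist_force: [-1.8, -5.7, 5.4]
width: 0.013
grip_force: 24.7
```

>>> {"method": "play_rows", "body": {
  "rows": [
    [[0,0.06,0,0,0,0],[0,0.06,0,0,0,0],[0,0.04,0,0,0,0],[0,0,0,0,0,0],[0,0,0,0,0,0]]
  ]
}}

```text
time_s: 5.97
position: [0.5165, 0.1781, 0.1829]
ee_rot: [-0.24, -3.129, 0.017]
wrist_force: [-5.0, -14.3, 10.2]
width: 0.0126
grip_force: 25.7
```

```bash
python3 - <<'E'
from h import *
import cv2
im=manip.get_image("scene")[130:230,270:420];cv2.imwrite("pics/g3.png",cv2.resize(im[:,:,::-1],None,fx=4,fy=4,interpolation=2))
plan([(.505,.099,.128)]);s=manip.get_state();print(world(s["position"]-[.6549,-.0281,0],(0,0,.1479)))
E
```

```text
t 6.0167 pos [0.5165 0.1781 0.1829] F [ -5.4163 -15.1987  11.1526] w 0.012759199323424527 turn units [-0.0018 -0.0004 -0.0009]
[0.505 0.099 0.128] shift [-0.0027 -0.7989  0.549 ]
now-axes shift to first [-0.0084 -0.7928  0.5578] tool x in world [-0.9883  0.1527  0.0026]
[[-0.1673  0.1835  0.1829]]
```

View pics/g3.png

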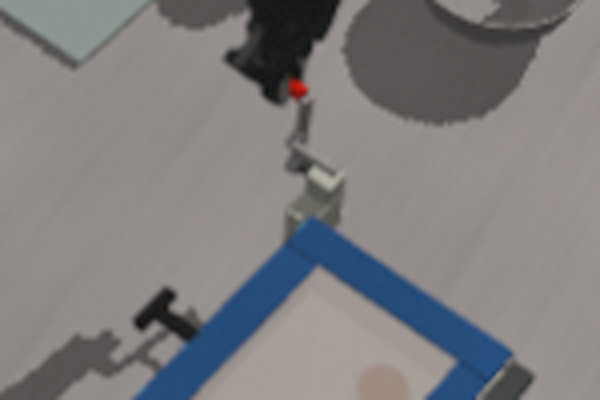

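The lever stands upright against its stop (force 15 N). I ease off, open and lift clear.

>>> {"method": "play_rows", "body": {
  "rows": [
    [[0,-0.03,0,0,0,0],[0,0,0,0,0,0],[0,0,0,0,0,0],[0,0,0,0,0,0],[0,0,0,0,0,0],[0,0,0,0,0,0],[0,0,0,0,0,0],[0,0,0,0,0,0]]
  ],
  "hand": 1
}}

```text
time_s: 6.68
position: [0.5168, 0.1834, 0.1821]
ee_rot: [0.233, 3.133, 0.0]
wrist_force: [0.0, -0.1, 0.1]
width: 0.0854
grip_force: 0.0
```

>>> {"method": "play_rows", "body": {
  "rows": [
    [[0,0,-0.2,0,0,0],[0,0,-0.2,0,0,0],[0,0,-0.2,0,0,0],[0,0,-0.2,0,0,0],[0,0,0,0,0,0]]
  ]
}}

```text
time_s: 7.1
position: [0.5193, 0.184, 0.2664]
ee_rot: [0.233, 3.126, 0.007]
wrist_force: [0.3, 0.3, 0.4]
width: 0.0854
grip_force: 0.0
```

```bash
python3 - <<'E'
from h import *
plan([(.5117,-.0068,.265),(.5117,-.0068,.086)])
E
```

```text
t 7.1 pos [0.5193 0.184  0.2664] F [0.3291 0.2581 0.3554] w 0.0854267164497677 turn units [ 0.0007  0.0011 -0.0002]
[ 0.5117 -0.0068  0.265 ] shift [-0.2061 -1.8987  0.0139]
[ 0.5117 -0.0068  0.086 ] shift [ 0.   -0.    1.79]
now-axes shift to first [-0.208  -1.8986  0.0064] tool x in world [-0.9889  0.1484 -0.0066]
```

>>> {"method": "play_rows", "body": {
  "rows": [
    [[-0.03,-0.27,0,0,0,0],[-0.03,-0.27,0,0,0,0],[-0.03,-0.27,0,0,0,0],[-0.03,-0.27,0,0,0,0],[-0.03,-0.27,0,0,0,0],[-0.03,-0.27,0,0,0,0],[-0.03,-0.28,0,0,0,0],[0,0,0,0,0,0],[0,0,0,0,0,0]]
  ]
}}

```text
time_s: 7.85
position: [0.5091, -0.0097, 0.2617]
ee_rot: [-0.24, -3.132, -0.0]
wrist_force: [0.7, 0.9, -0.2]
width: 0.0855
grip_force: 0.0
```

```bash
python3 - <<'E'
from h import *
import cv2
im=manip.get_image("scene")[100:300,230:430];cv2.imwrite("pics/g4.png",cv2.resize(im[:,:,::-1],None,fx=3,fy=3,interpolation=2))
plan([(.5117,-.0068,.265),(.5117,-.0068,.086)])
E
```

```text
t 7.9 pos [ 0.5093 -0.0078  0.2617] F [-0.9655  0.6442  0.3267] w 0.08508147715652216 turn units [ 0.0001 -0.0001 -0.0003]
[ 0.5117 -0.0068  0.265 ] shift [-0.0225  0.0134 -0.0333]
[ 0.5117 -0.0068  0.086 ] shift [ 0.   -0.    1.79]
now-axes shift to first [-0.0225  0.0135 -0.0333] tool x in world [-0.9888  0.1493  0.0005]
```

View pics/g4.png

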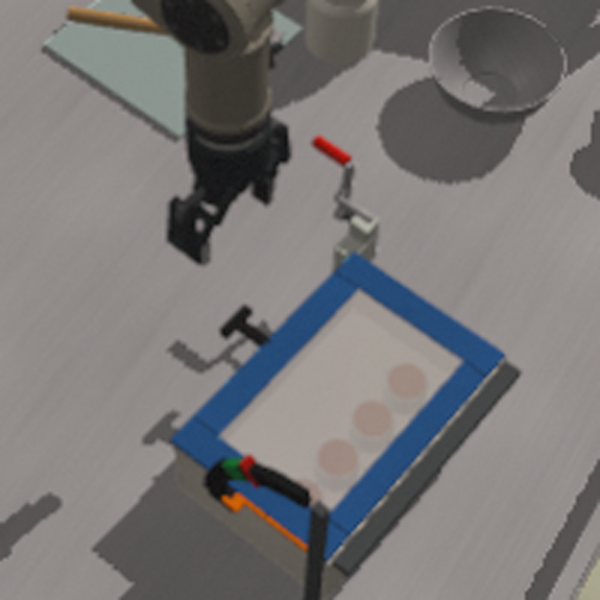

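The lever stays up with its knob at about (330,150), the lid is shut, and the grip bar at (238,325) is free. I descend onto it.

>>> {"method": "play_rows", "body": {
  "rows": [
    [[-0.02,0.01,0.25,0,0,0],[0,0,0.25,0,0,0],[0,0,0.25,0,0,0],[0,0,0.25,0,0,0],[0,0,0.25,0,0,0],[0,0,0.2,0,0,0],[0,0,0.2,0,0,0],[0,0,0.1,0,0,0],[0,0,0,0,0,0],[0,0,0,0,0,0]]
  ]
}}

```text
time_s: 8.73
position: [0.5117, -0.0062, 0.087]
ee_rot: [-0.231, -3.133, -0.0]
wrist_force: [-0.3, 0.8, -0.8]
width: 0.0854
grip_force: 0.0
```

>>> {"method": "play_rows", "body": {
  "rows": [
    [[0,0,0,0,0,0],[0,0,0,0,0,0],[0,0,0,0,0,0],[0,0,0,0,0,0],[0,0,0,0,0,0],[0,0,0,0,0,0],[0,0,0,0,0,0]]
  ],
  "hand": -1,
  "grip_force": 25
}}

```text
time_s: 9.32
position: [0.5122, -0.0074, 0.0878]
ee_rot: [0.234, 3.132, 0.0]
wrist_force: [-0.6, -0.8, 5.0]
width: 0.0391
grip_force: 29.2
```

```bash
python3 - <<'E'
from h import *
plan([(.5117,-.0068,.085)]);s=manip.get_state();print(world(s["position"]-[.6549,-.0281,0],(0,0,.1479)))
p=None
for t in np.arange(0,1.21,.1):
    q=np.array([-.245*np.cos(t),.245*np.sin(t)])*1000
    if p is not None: print(round(t,1),"x",-(q-p)[0],"z",-(q-p)[1])
    p=q
E
```

```text
t 9.3167 pos [ 0.5122 -0.0074  0.0878] F [-0.6173 -0.774   4.9971] w 0.03905091236294375 turn units [ 0.      0.0002 -0.0002]
[ 0.5117 -0.0068  0.085 ] shift [0.0055 0.0057 0.0276]
now-axes shift to first [0.0055 0.0057 0.0276] tool x in world [-0.9889  0.1485 -0.0013]
[[-0.1442 -0.0006  0.0878]]
0.1 x -1.2239795068836656 z -24.459187078472898
0.2 x -3.6597089220121575 z -24.2147989663171
0.3 x -6.058871735330712 z -23.728464587238207
0.4 x -8.397496305066625 z -23.005043233591167
0.5 x -10.652215867565502 z -22.05176309241037
0.6 x -12.80050201027018 z -20.87814902375395
0.7 x -14.820889768171497 z -19.495927391450635
0.8 x -16.69319209464416 z -17.918908897148754
0.9 x -18.39870156374272 z -16.162850588350352
1.0 x -19.92037728861854 z -14.24529841920122
1.1 x -21.243015188427805 z -12.185411937117038
1.2 x -22.353399902481456 z -10.003772846918764
```

Held (width 39 mm). I raise it along the hinge arc, two rows per 0.1 rad.

>>> {"method": "play_rows", "body": {
  "rows": [
    [[-0.006,0,-0.122,0,0,0],[-0.006,0,-0.122,0,0,0],[-0.018,0,-0.121,0,0,0],[-0.018,0,-0.121,0,0,0],[-0.03,0,-0.119,0,0,0],[-0.03,0,-0.119,0,0,0],[-0.042,0,-0.115,0,0,0],[-0.042,0,-0.115,0,0,0]]
  ]
}}

```text
time_s: 9.98
position: [0.5306, -0.0102, 0.1823]
ee_rot: [-0.234, -3.133, 0.001]
wrist_force: [3.3, -1.1, -4.9]
width: 0.0391
grip_force: 28.1
```

>>> {"method": "play_rows", "body": {
  "rows": [
    [[-0.053,0,-0.11,0,0,0],[-0.053,0,-0.11,0,0,0],[-0.064,0,-0.104,0,0,0],[-0.064,0,-0.104,0,0,0],[-0.074,0,-0.098,0,0,0],[-0.074,0,-0.098,0,0,0],[-0.083,0,-0.09,0,0,0],[-0.083,0,-0.09,0,0,0],[0,0,0,0,0,0]]
  ]
}}

```text
time_s: 10.73
position: [0.5859, -0.0185, 0.2638]
ee_rot: [0.234, 3.131, -0.0]
wrist_force: [-1.2, 0.3, -1.3]
width: 0.0395
grip_force: 28.3
```

```bash
cat > ang.py <<'E'
from h import *
s=manip.get_state();b=world(s["position"]-[.6549,-.0281,0],(0,0,.1479))[0]
x,z=b[0]-.1,b[2]-.0865
print("t",s["time_s"],b,"angle",np.arctan2(z,-x),"rad",np.hypot(x,z),"F",s["wrist_force"],"w",s["width"],s["grip_force"])
E
python3 ang.py
```

```text
t 10.7333 [-0.0697 -0.0007  0.2638] angle 0.8073839849320448 rad 0.24538205453562076 F [-1.1546  0.3116 -1.3038] w 0.03952911898144418 28.25583815574646
```

>>> {"method": "play_rows", "body": {
  "rows": [
    [[-0.092,0,-0.081,0,0,0],[-0.092,0,-0.081,0,0,0],[-0.1,0,-0.071,0,0,0],[-0.1,0,-0.071,0,0,0],[-0.106,0,-0.061,0,0,0],[-0.106,0,-0.061,0,0,0],[-0.03,0,-0.015,0,0,0],[0,0,0,0,0,0],[0,0,0,0,0,0],[0,0,0,0,0,0]]
  ]
}}

```text
time_s: 11.57
position: [0.6458, -0.0274, 0.3063]
ee_rot: [-0.234, -3.132, -0.0]
wrist_force: [-0.7, -0.7, 0.2]
width: 0.0393
grip_force: 28.7
```

```bash
python3 ang.py; python3 - <<'E'
from h import *
import cv2
im=manip.get_image("scene")[100:300,230:430];cv2.imwrite("pics/g5.png",cv2.resize(im[:,:,::-1],None,fx=3,fy=3,interpolation=2))
E
```

```text
t 11.5667 [-0.0091 -0.0007  0.3063] angle 1.1101227045893762 rad 0.24538315215797635 F [-0.7481 -0.7329  0.2242] w 0.03928418057346951 28.72738927602768
```

View pics/g5.png

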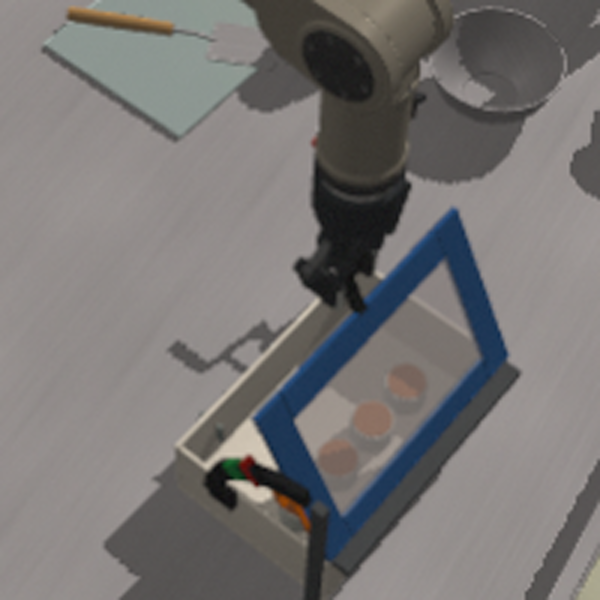

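The pointer (orange, about (290,508)) is well past the red mark at (248,467). Now I bring it back down to about 0.70.

>>> {"method": "play_rows", "body": {
  "rows": [
    [[0.106,0,0.061,0,0,0],[0.106,0,0.061,0,0,0],[0.1,0,0.071,0,0,0],[0.1,0,0.071,0,0,0],[0.092,0,0.081,0,0,0],[0.092,0,0.081,0,0,0],[0.083,0,0.09,0,0,0],[0.083,0,0.09,0,0,0],[0.03,0,0.025,0,0,0],[0,0,0,0,0,0]]
  ]
}}

```text
time_s: 12.45
position: [0.5677, -0.0157, 0.2431]
ee_rot: [-0.233, -3.133, 0.0]
wrist_force: [0.3, -1.9, -0.6]
width: 0.0391
grip_force: 28.4
```

>>> {"method": "play_rows", "body": {
  "rows": [
    [[0,0,0,0,0,0],[0,0,0,0,0,0],[0,0,0,0,0,0],[0,0,0,0,0,0],[0,0,0,0,0,0],[0,0,0,0,0,0]]
  ]
}}

```text
time_s: 12.95
position: [0.5685, -0.0159, 0.244]
ee_rot: [0.234, 3.133, -0.0]
wrist_force: [-0.7, -1.6, -0.7]
width: 0.0392
grip_force: 28.5
```

```bash
python3 ang.py; python3 - <<'E'
from h import *
import cv2
a=manip.get_image("scene")[90:300,230:430];b=manip.get_image("top")[110:250,240:400]
cv2.imwrite("pics/g6.png",np.hstack([cv2.resize(i[:,:,::-1],(400,h if 0 else 420),interpolation=2) for i,h in((a,0),(b,0))]))
E
```

```text
t 12.95 [-0.0873 -0.0007  0.244 ] angle 0.6992704763624696 rad 0.24471830224262164 F [-0.7468 -1.5677 -0.7495] w 0.03915265749105242 28.53129744529724
```

View pics/g6.png

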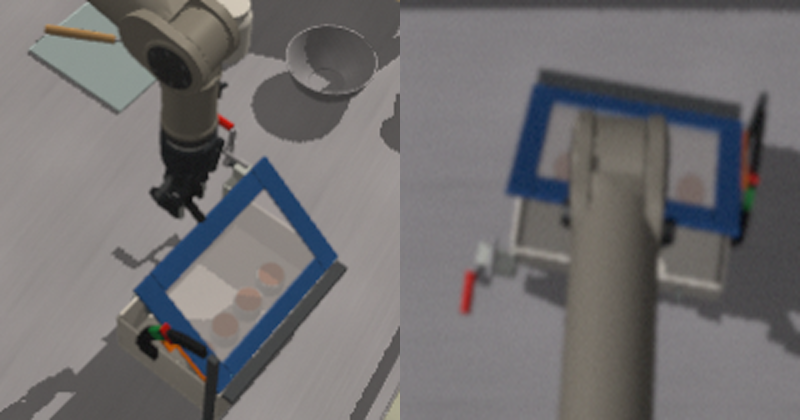

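The lid is held at 0.70 rad with the pointer in the green band (about (160,340)). The lever is up with its red knob at (467,290), and everything is at rest.

```bash
python3 -c "
from rig import manip
print(manip.hand_in())"
```

```text
the job is handed in; nothing more can be done
None
```

I swung the lever fully up, raised the lid to about 1.11 rad and brought it back, and handed the job in with the gripper holding it still at about 0.70 rad, in the green band; no result was reported.

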